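# Clear down the safe-servicing turntable

## Task

Clear down the turntable after the safe service. First lift the green glass lens off the bowl, holding it by its edges only, never a finger on its faces, and lay it gently flat across the two cork rails of its rest; then take every stripped safe part out of the bowls and put it in the parts tray; finally nest the three steel bowls by size, the medium one in the large one and the small one in the medium one, with the large bowl still standing on the turntable and all bowls sitting level on the floor of the next. Leave the screwdriver and the spray can alone.

Things in the scene. Friction and masses are not known exactly. Their poses are not given: they have to be found in the camera images.
- turntable: Walnut lazy susan, platter 400 mm in diameter, its top face 45 mm above the tiles. Origin on its axis at tile level. The platter is a stiff bearing: it may turn a little when pushed at its edge; it need not be turned. Does not move otherwise.
- bowl_large: Largest of three round, open, nearly straight-sided brushed steel parts bowls: 200 mm outer diameter at the rim, 50 mm tall, double wall 6 mm thick, flat floor 5 mm thick, 0.6 kg. Origin at the centre of its underside, z up through the mouth. It stands on the turntable and may hold up to two parts, side by side.
- bowl_medium: Middle bowl, 142 mm outer diameter, 0.32 kg, else as the large one. Origin at the centre of its underside. On the turntable; the lens lies across its mouth, one part may lie in it. Carry by pinching the rim, one finger inside. Between nested walls there are 23 mm all round (46 mm if pushed to one side): open the fingers only a little to let go.
- bowl_small: Smallest bowl: 84 mm outer diameter, otherwise as the others (50 mm tall, wall 6 mm, floor 5 mm), 0.16 kg. Origin at the centre of its underside. It stands on the turntable; one part may lie in it. Carry it by pinching the rim.
- lens: Green glass indicator lens: flat plate 170 mm long (x), 50 mm wide (y), 5 mm thick, 0.11 kg. Origin at the centre of its underside. At the start it lies across the mouth of the medium bowl, overhanging the rim at both ends; beside its long edges there is room inside the bowl for the fingers. Hold it by its edges, 50 mm apart across.
- lens_pane: The clear pane of the lens: its upper and lower faces inside a 4 mm border (162 x 42 mm). Same origin and axes as the lens. No finger may touch it.
- rest: Fixed lens rest: aluminium foot 200 x 100 mm with two cork-topped rails. The rails run along its y (72 mm long, 18 mm wide), stand 120 mm apart along its x, and their tops are 35 mm above the tiles. Origin at the centre of its underside at tile level. The lens lies with its length along the rest's x, across both rails.
- rest_top (a point): Point midway between the two cork rails, at the height of their tops.
- tray: Loose grey plastic parts tray, open on top: 200 mm (x) x 190 mm (y) outside, 26 mm tall, walls and floor 5 mm thick, 0.8 kg. Origin at the centre of its underside, on the tiles.
- knob: Brushed steel safe handle knob standing on its round skirt (52 mm diameter, 12 mm tall), with a bar grip 60 mm long (x), 16 mm wide (y) from 11 to 38 mm above the origin. 0.18 kg. Origin at the centre of its underside. In the small or the large bowl; may be absent.
- cylinder: Brass oval-profile lock cylinder lying flat: 58 mm long (x), 30 mm wide (y), 20 mm tall. 0.16 kg. Origin at the centre of its underside. In the small or the large bowl; may be absent.
- cover: Orange plastic battery cover lying flat: 80 mm long (x, and a 9 mm tongue at its +x end), 44 mm wide (y), 16 mm tall. 0.06 kg. Origin at the centre of its underside. In the medium or the large bowl; may be absent.
- holder: Black battery holder with three cells, lying flat: 64 mm long (x), 44 mm wide (y), 20 mm tall. 0.11 kg. Origin at the centre of its underside. In the medium or the large bowl; may be absent.
- screwdriver: Bystander: screwdriver 160 mm long lying on the tiles. Leave alone. Origin on its underside at mid-length.
- spray: Bystander: spray can 52 mm in diameter, 110 mm tall, standing on the tiles. Leave alone. Origin at the centre of its underside.
There are look-alikes about, which are no part of the job. What is shaped like the bowl_medium but blue is not meant. Of the things shaped like the cover, the orange one is meant.

How it is judged:
By the outcome, as a careful person would: the job done as asked, in the order asked, and still so for the second after the job is handed in, with the robot touching nothing.
Of knob, cylinder, cover, holder only 3 to 4 are there at a start; the rules pass over those that are not, and their reading is None.
At some moment in a run one of bowl_small, tray may be knocked a few centimetres aside while the robot is not near it.
It also fails if it takes over 210 s, if anything falls off the work surface, if the arm or the gripper's body presses on something with over 40 N, if the wrist force passes 120 N, or if a joint passes its speed limit or range.

## Robot

A 7-joint arm with a two-finger parallel gripper is mounted at the origin on the work surface. World frame = base frame: x ahead of the robot, y to its left, z up, the work surface at z = 0. Lengths are in m, angles in rad, forces in N, time in s.
With the tool pointing down it reaches from about 0.425 to 0.925 m from the base axis. Payload 6.8 kg.
Tool frame: the origin (TCP) lies midway between the tips of the shut fingers; the grasp point (between the pads) lies 19 mm behind it; z points along the fingers, y is the line along which they close (so a half turn about z gives the same grasp; the last joint's range is limited). The gripper opens to 88 mm and grips with 3 to 60 N. Pads are 20 mm wide; open, the fingers measure 115 mm over their backs; the gripper's body (75 mm by 178 mm) begins 61 mm behind the grasp point.
Start: joints at [1.134, 0.477, 0.022, 1.555, -0.011, 1.109, -0.083], TCP at [0.218, -0.639, 0.223] pointing down, gripper open.
Joint ranges: [-2.96, 2.96], [-0.34, 2.1], [-1.41, 1.46], [0.24, 2.44], [-1.37, 4.51], [0.17, 1.92], [-2.96, 2.96]. Speed limits (rad/s): [2.39, 2.39, 3.14, 3.14, 3.14, 3.14, 3.14].

## Interface

Orientations are given as a rotation vector (axis times angle).
In Python, from rig import manip, hand, kin, sensors, viewer, finish_job gives the robot as it stands. The module is installed in compiled form; this text tells all that it offers. Calls block until the motion is done:
- manip.move_ptp(position, orientation): joint-space move of the TCP to a pose.
- manip.move_l(position, max_speed=0.15, rotation=None, force_limit=None): straight line of the TCP; rotation=None keeps the orientation; max_speed is the mean speed in m/s. With force_limit (N) it stops when the force on the tool has changed by that much, and returns True; else False.
- manip.goto_joints(angles): joint-space move.
- hand.move_gripper(opening): finger opening in m; the grip force is fixed at half the most; returns when the fingers have stopped.
- manip.pause(seconds).
- kin.ik(position, orientation): joint angles nearest the present ones, or None.
- sensors.read_state(): the state.
- viewer.capture(name): name is "scene" or "top" or "wrist"; returns the picture (480x640x3 uint8, red, green, blue); there is no depth.
- viewer.calibration(name): a dict with "fx", "fy", "cx", "cy" (pixels), "view" (4x4, takes a point from world to camera coordinates). Camera axes: x right, y down, z forward; pixel columns grow to the right and rows downward; lengths in m; the calibration is good to about 2 mm. A picture is of the moment at which its call begins: read the wrist's pose just before it. calibration takes no time and is no camera call; for the wrist camera it gives the pose at the moment of the call.
A pose or a line that the arm cannot do raises manip.PlanningError and nothing moves.
- finish_job(): hands the job in; it is judged then, once.
The state is a dict: "clock": time; "joint_positions": joint angles; "qd": joint speeds; "tau": joint torques, N m; "eef_pos": TCP position; "orientation": TCP orientation; "contact_force": force on the tool from outside, world axes, zero at the start; "torque": the same for the moment, N m; "opening": finger opening in m; "grasp_force": force on a finger pad.
Only numpy, scipy, OpenCV 4.12 (cv2) and the standard library are available. Lean on these libraries where they do the work, as an engineer would, in place of code of your own. Each camera call takes 0.05 s, during which the arm holds its last target. There are 200 camera calls.

## Working session

There is one attempt and no reset: what is moved stays moved. The work goes in short steps, each a Python script; the robot and the scene stay as the last script left them, time stands still between calls to the robot, and variables do not carry over. Pictures are saved under pics/ and viewed, at most 14 in all, crops included, and the job is handed in when it is done.

```bash
mkdir -p pics; ls
python3 - <<'E'
from rig import *
import cv2
for n in ("scene","top"):
    im=viewer.capture(n); cv2.imwrite(f"pics/{n}0.png",im[:,:,::-1])
    c=viewer.calibration(n); print(n,c)
s=sensors.read_state(); print(s["clock"],s["orientation"],s["eef_pos"],s["contact_force"])
E
```

```text
pics
scene {'fx': 571.6591866054923, 'fy': 571.6591866054923, 'cx': 325.6380820121379, 'cy': 234.416850079891, 'view': array([[ 4.08513847e-02,  9.99165042e-01,  6.18427763e-04,
        -3.98870763e-02],
       [ 7.01278327e-01, -2.82312390e-02, -7.12328369e-01,
        -2.94655763e-01],
       [-7.11716146e-01,  2.95332902e-02, -7.01846074e-01,
         1.65263322e+00],
       [ 0.00000000e+00,  0.00000000e+00,  0.00000000e+00,
         1.00000000e+00]])}
top {'fx': 531.0817124404227, 'fy': 531.0817124404227, 'cx': 326.6807031360445, 'cy': 243.19386543342063, 'view': array([[ 0.02267319, -0.99974207, -0.00131005,  0.0121924 ],
       [-0.98518299, -0.02212014, -0.17007405,  0.48538807],
       [ 0.17000121,  0.00514676, -0.98543041,  1.28912171],
       [ 0.        ,  0.        ,  0.        ,  1.        ]])}
0.1 [-3.09767750e+00 -5.13893540e-01  5.80799075e-04] [ 0.21778965 -0.63833265  0.22178688] [-0.26256335  0.26886964 -0.38277598]
```

View pics/scene0.png

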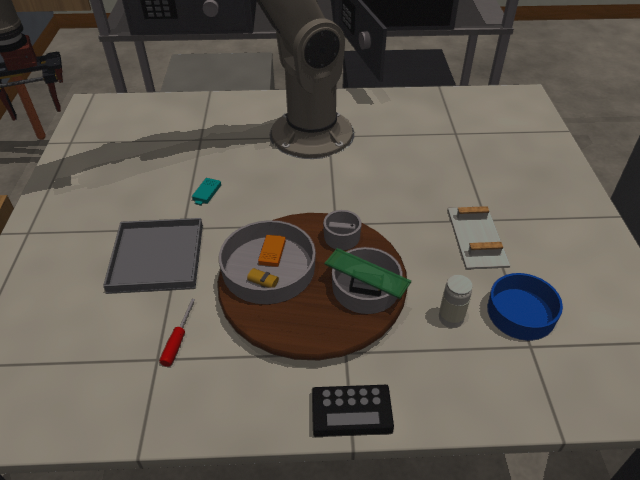

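View pics/top0.png

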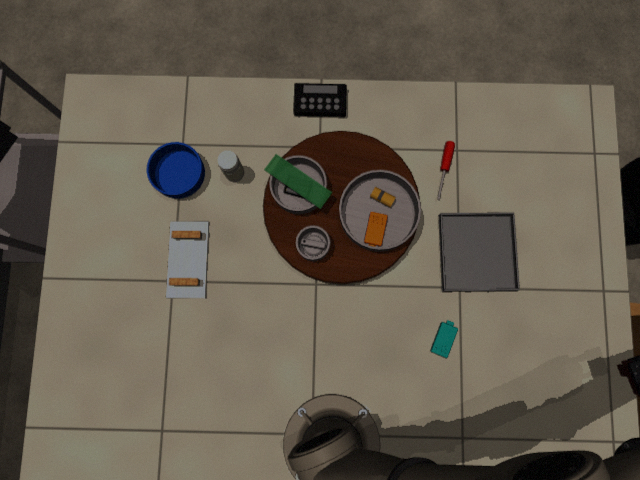

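Scene: large bowl (267,260 scene / 380,210 top) holds the orange cover and the brass cylinder. The medium bowl (367,280 / 298,184) holds the black holder under the green lens, and the small bowl (342,229 / 313,243) holds the knob. Tray is at top (478,252) and rest at (187,260).

Candidates for confusion:
- Medium bowl: steel at top (298,184) or blue at (176,170). The steel one is meant.
- Cover: orange at (376,229) or teal at (444,339). The orange one is meant.
- Holder: in the bowl at (295,190), versus the black keypad box at (320,100), which is not part of the job.

```bash
cat > h.py <<'E'
import numpy as np, cv2, time
from scipy.spatial.transform import Rotation as Ro
from rig import manip, hand, kin, sensors, viewer, finish_job
HSV=dict(lens=((55,110,30),(78,255,255)),orange=((5,190,120),(18,255,255)),brass=((19,110,60),(30,255,255)))
def shot(n,save=None):
    c=viewer.calibration(n); im=viewer.capture(n)
    if save: cv2.imwrite(f"pics/{save}.png",im[:,:,::-1])
    return im,c
def ray(c,p):
    R,t=c["view"][:3,:3],c["view"][:3,3]
    d=R.T@np.array([(p[0]-c["cx"])/c["fx"],(p[1]-c["cy"])/c["fy"],1.]); return -R.T@t,d/np.linalg.norm(d)
def onplane(c,p,z):
    o,d=ray(c,p); return o+d*(z-o[2])/d[2]
def tri(*cp):
    A=np.zeros((3,3));b=np.zeros(3);L=[]
    for c,p in cp:
        o,d=ray(c,p);M=np.eye(3)-np.outer(d,d);A+=M;b+=M@o;L.append((M,o))
    x=np.linalg.solve(A,b); return x,max(np.linalg.norm(M@(x-o)) for M,o in L)
def proj(c,X):
    v=c["view"][:3,:3]@np.asarray(X,float)+c["view"][:3,3]; return np.array([c["fx"]*v[0]/v[2]+c["cx"],c["fy"]*v[1]/v[2]+c["cy"]])
def blob(im,key,near=None):
    lo,hi=HSV[key] if isinstance(key,str) else key
    m=cv2.inRange(cv2.cvtColor(im,cv2.COLOR_RGB2HSV),lo,hi)
    cs=[k for k in cv2.findContours(m,cv2.RETR_EXTERNAL,cv2.CHAIN_APPROX_NONE)[0] if cv2.contourArea(k)>30]
    if near is not None: return min(cs,key=lambda k:np.linalg.norm(k.mean((0,1))-near))
    return max(cs,key=cv2.contourArea)
def rectw(c,k,z):  # contour cast on plane z -> centre, long-axis angle, sizes
    P=np.array([onplane(c,p,z)[:2] for p in k[:,0,:]],np.float32)
    b=cv2.boxPoints(cv2.minAreaRect(P)); e=[b[1]-b[0],b[2]-b[1]]; e.sort(key=np.linalg.norm)
    return b.mean(0),np.arctan2(e[1][1],e[1][0]),[float(np.linalg.norm(v)) for v in e]
def rot(yaw): # tool down, closing line (tool y) at yaw
    y=np.array([np.cos(yaw),np.sin(yaw),0]);z=np.array([0,0,-1.]); return Ro.from_matrix(np.c_[np.cross(y,z),y,z]).as_rotvec()
def bestyaw(pos,yaw):
    best=None;q0=np.array(sensors.read_state()["joint_positions"])
    for k in (-1,0,1,2):
        q=kin.ik(np.asarray(pos,float),rot(yaw+k*np.pi))
        if q is not None:
            s=np.abs(np.array(q)-q0).max()+ (10 if abs(q[6])>2.7 else 0)
            if best is None or s<best[0]-1e-6: best=(s,yaw+k*np.pi)
    if best is None: raise RuntimeError(f"no ik {pos} {yaw}")
    return best[1]
def st(): 
    s=sensors.read_state(); print("t=%.1f pos=%s open=%.4f gf=%.1f f=%s"%(s["clock"],np.round(s["eef_pos"],4),s["opening"],np.linalg.norm(s["grasp_force"]),np.round(s["contact_force"],1))); return s
E
python3 - <<'E'
from h import *
it,ct=shot("top"); is_,cs=shot("scene")
print("top",ray(ct,(320,240)))
for k,z,near in(("lens",.1,None),("orange",.066,(376,229)),("brass",.07,(383,197))):
    print(k,rectw(ct,blob(it,k,near),z))
print("scene lens",rectw(cs,blob(is_,"lens"),.1),"orange",rectw(cs,blob(is_,"orange",(272,250)),.066),"brass",rectw(cs,blob(is_,"brass",(262,278)),.07))
for n,p,z in [("large",(380,210),.095),("med",(298,184),.095),("small",(313,243),.095),("tray",(478,252),.026),("rest",(187,260),.0),("tt",(342,207),.045),("railA",(187,235),.035),("railB",(184,282),.035),("spray",(229,158),.11)]: print(n,onplane(ct,p,z))
E
```

```text
top (array([0.25876738, 0.0162913 , 1.35290763]), array([ 0.1756237 ,  0.01785424, -0.98429545]))
lens (array([0.62778753, 0.09658706], dtype=float32), np.float32(0.9723325), [0.050629355013370514, 0.16776594519615173])
orange (array([ 0.52199507, -0.09654839], dtype=float32), np.float32(-0.18857571), [0.041565682739019394, 0.07636433839797974])Traceback (most recent call last):
  File "<stdin>", line 5, in <module>
  File "h.py", line 25, in blob
    if near is not None: return min(cs,key=lambda k:np.linalg.norm(k.mean((0,1))-near))
                                ~~~^^^^^^^^^^^^^^^^^^^^^^^^^^^^^^^^^^^^^^^^^^^^^^^^^^^^
ValueError: min() iterable argument is empty
```

Run:
```python
from h import *
for n,p in (("wa",(.53,.03,.42)),("wb",(.53,-.06,.42))):
    manip.move_ptp(p,rot(bestyaw(p,np.pi/2))); manip.pause(.2)
    im,c=shot("wrist",n); np.savez(f"pics/{n}.npz",im=im,**c)
    print(np.round(-c["view"][:3,:3].T@c["view"][:3,3],3),np.round(c["view"][2,:3],3)); st()
    hsv=cv2.cvtColor(im,cv2.COLOR_RGB2HSV)
    print("lens",rectw(c,blob(im,"lens"),.1),"or",rectw(c,blob(im,"orange"),.066))
    print(proj(c,(.52,-.096,.066)))
```

```text
[0.45  0.03  0.582] [ 0.292  0.001 -0.956]
t=3.1 pos=[0.5301 0.0296 0.4199] open=0.0876 gf=0.0 f=[-0.2 -0.6  0. ]
lens (array([0.6542442 , 0.13613734], dtype=float32), np.float32(-0.7085552), [0.029946381226181984, 0.0467616431415081]) or (array([ 0.5173384 , -0.09465155], dtype=float32), np.float32(-0.19315621), [0.04044284299015999, 0.08166990429162979])
[230.80216663 182.89089602]
[ 0.45  -0.058  0.582] [ 0.293  0.002 -0.956]
t=3.9 pos=[ 0.53   -0.0584  0.4202] open=0.0878 gf=0.0 f=[-0.3  0.6 -0.3]
lens (array([0.65363693, 0.13468151], dtype=float32), np.float32(-0.7426086), [0.031665146350860596, 0.04734765738248825]) or (array([ 0.51765424, -0.09638731], dtype=float32), np.float32(-0.20081887), [0.03855888545513153, 0.08051783591508865])
[292.05361161 182.56068028]
```

View pics/wa.png

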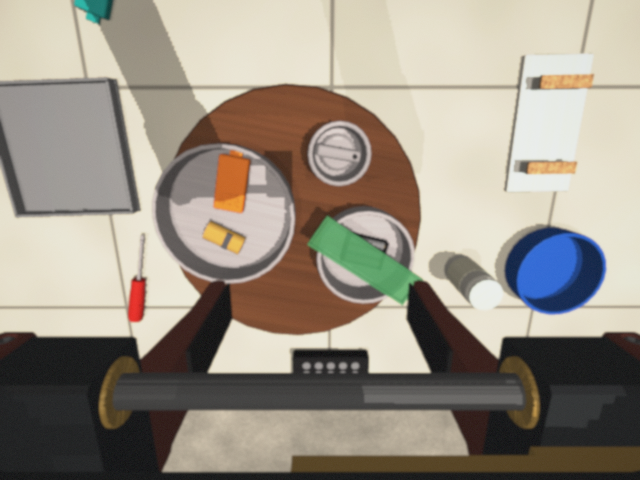

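View pics/wb.png

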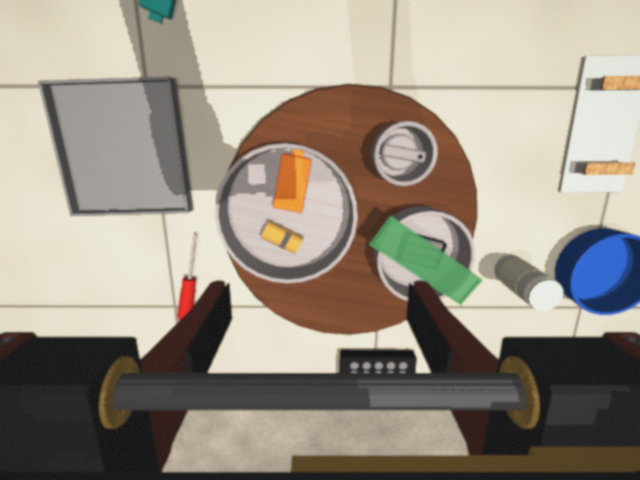

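The two wrist views show everything clear of each other. In wa: lens (365,258), orange cover (232,182), brass cylinder (224,237), knob bowl (339,153), rails (567,82) and (551,168), tray (70,147). Next I measure across the two views.

```bash
cat >> h.py <<'E'
from scipy.optimize import least_squares
HSV.update(lens=((50,60,40),(80,255,255)),orange=((3,170,90),(17,255,255)),brass=((18,90,60),(32,255,255)))
def corners(k): return cv2.boxPoints(cv2.minAreaRect(k))
def steel(im,roi=None):
    h=cv2.cvtColor(im,cv2.COLOR_RGB2HSV); m=((h[...,1]<60)&(h[...,2]>60)).astype(np.uint8)*255
    return m
def circ(c,P,r0,z,xy0):
    """P pixels: rim candidates -> circle of radius r0 on plane z (far side from the camera only)"""
    W=np.array([onplane(c,p,z)[:2] for p in P]); cam=(-c["view"][:3,:3].T@c["view"][:3,3])[:2]
    f=lambda v:np.linalg.norm(W-v[:2],axis=1)-r0
    v=np.array(xy0[:2],float)
    for lim in (.02,.008,.005):
        d=np.linalg.norm(W-v,axis=1); s=np.abs(d-r0)<lim
        v=least_squares(lambda u:np.linalg.norm(W[s]-u,axis=1)-r0,v,loss="soft_l1",f_scale=.001).x
    d=np.linalg.norm(W[s]-v,axis=1); return v,d.mean(),d.std(),s.sum()
def bowl(im,c,r0,xy0,z=.095):
    """outer rim: walk radially inwards from r0+18mm to the first steel pixel"""
    m=steel(im); P=[]
    for a in np.linspace(0,2*np.pi,180,endpoint=False):
        for r in np.arange(r0+.018,r0-.02,-.0005):
            p=proj(c,(xy0[0]+r*np.cos(a),xy0[1]+r*np.sin(a),z)); u,v=int(round(p[0])),int(round(p[1]))
            if not(0<=u<640 and 0<=v<330): break
            if m[v,u]: P.append(p); break
    return circ(c,P,r0,z,xy0)
def load(n):
    d=np.load(f"pics/{n}.npz"); return d["im"],{k:(d[k] if k=="view" else float(d[k])) for k in ("fx","fy","cx","cy","view")}
E
python3 - <<'E'
from h import *
a,ca=load("wa"); b,cb=load("wb")
L=[]
for im,c in((a,ca),(b,cb)):
    k=blob(im,"lens"); print("lens",rectw(c,k,.1))
    q=corners(k); print(np.round(q).tolist()); L.append(q)
for i in range(4): print("  corner",tri((ca,L[0][i]),(cb,L[1][np.argmin(np.linalg.norm(L[1]-L[0][i]-(62,0),axis=1))])))
for key in("orange","brass"):
    ka,kb=blob(a,key),blob(b,key); A=cv2.minAreaRect(ka);B=cv2.minAreaRect(kb)
    z={"orange":.066,"brass":.07}[key]
    print(key,tri((ca,A[0]),(cb,B[0])),rectw(ca,ka,z),rectw(cb,kb,z))
for n,r,pa,pb in(("large",.1,(224,212),(287,212)),("med",.071,(365,255),(426,255)),("small",.042,(339,153),(405,153))):
    for im,c,p in((a,ca,pa),(b,cb,pb)):
        print(n,onplane(c,p,.095)[:2],bowl(im,c,r,onplane(c,p,.095)),bowl(im,c,r,onplane(c,p,.085),.085))
    print(" tri",tri((ca,pa),(cb,pb)))
t,ct=shot("top")
cork=((5,80,80),(18,230,255))
for nt,na in(((187,235),(551,168)),((184,282),(567,82))):
    kt=blob(t,cork,nt);ka=blob(a,cork,na)
    pt,pa=cv2.minAreaRect(kt)[0],cv2.minAreaRect(ka)[0]
    print("rail",pt,pa,tri((ct,pt),(ca,pa)),rectw(ca,ka,.035),rectw(ct,kt,.035))
E
```

```text
lens (array([0.627888  , 0.09829693], dtype=float32), np.float32(0.9725661), [0.05298416316509247, 0.17211933434009552])
[[307.0, 244.0], [326.0, 214.0], [423.0, 276.0], [404.0, 307.0]]
lens (array([0.6276475 , 0.09669128], dtype=float32), np.float32(0.9761635), [0.052267886698246, 0.1704634130001068])
[[368.0, 244.0], [389.0, 214.0], [483.0, 278.0], [462.0, 308.0]]
  corner (array([0.60323385, 0.01279659, 0.09557901]), np.float64(5.314413214548318e-05))
  corner (array([0.55988702, 0.04076039, 0.09035397]), np.float64(5.553369375814785e-05))
  corner (array([0.65253042, 0.1826273 , 0.0977491 ]), np.float64(0.0010340835514551295))
  corner (array([0.69929132, 0.1558832 , 0.10297504]), np.float64(0.0010433962952236372))
orange (array([ 0.51698288, -0.09664312,  0.05941794]), np.float64(0.00035114660324665216)) (array([ 0.5172144 , -0.09482737], dtype=float32), np.float32(-0.19467093), [0.04197327792644501, 0.08365412801504135]) (array([ 0.51680666, -0.09604061], dtype=float32), np.float32(-0.19996016), [0.04055215045809746, 0.08407137542963028])
brass (array([ 15.40837077,   7.015091 
[... 2179 characters left out ...]
67529297) (array([0.50173829, 0.38093968, 0.03234034]), np.float64(0.00044389775456487213)) (array([0.5011133 , 0.37873432], dtype=float32), np.float32(-1.5365868), [0.017466126009821892, 0.07412306219339371]) (array([0.50169283, 0.38037372], dtype=float32), np.float32(-1.5483639), [0.015430965460836887, 0.06894642114639282])
rail (183.0, 281.5) (566.007080078125, 81.29745483398438) (array([0.38190641, 0.37930032, 0.0322908 ]), np.float64(0.0002908679790105462)) (array([0.3825317 , 0.37718847], dtype=float32), np.float32(-1.5496951), [0.017468824982643127, 0.07407758384943008]) (array([0.38141227, 0.3784859 ], dtype=float32), np.float32(-1.5482601), [0.0174577459692955, 0.07039576023817062])
```

Heights agree with the text: lens about 0.097, rims 0.091–0.098, rail tops 0.0323. Lens measures 170x51 mm and the rails are 120 mm apart. I'll go above the lens for the close check.

Run:
```python
from h import *
p=(.6277,.0973,.28); y=bestyaw(p,.974+np.pi/2); manip.move_ptp(p,rot(y)); manip.pause(.2)
im,c=shot("wrist"); s=st(); print("yaw",y,"q",np.round(s["joint_positions"],2))
k=blob(im,"lens"); print(rectw(c,k,.1)); cv2.imwrite("pics/lc.png",im[:340,:,::-1])
np.savez("pics/lc.npz",im=im,**c)
```

```text
t=5.1 pos=[0.6281 0.096  0.2811] open=0.0879 gf=0.0 f=[-0.4  0.1  0.1]
yaw 2.5447963267948968 q [ 0.43  0.55 -1.    1.54  0.47  1.31  1.92]
(array([0.62859607, 0.09724237], dtype=float32), np.float32(0.97478956), [0.05061740428209305, 0.16874076426029205])
```

View pics/lc.png

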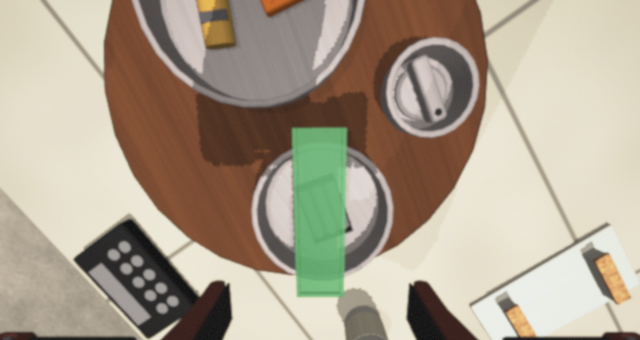

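The crop confirms the green lens across the steel medium bowl, centred at about (320,212), with open gaps beside both long edges. Picking it now.

```bash
cat >> h.py <<'E'
def go(p,yaw,z=None):
    manip.move_ptp((p[0],p[1],p[2] if z is None else z),rot(yaw))
def line(x,y,z,v=.15,fl=None,yaw=None):
    return manip.move_l((x,y,z),max_speed=v,rotation=None if yaw is None else rot(yaw),force_limit=fl)
E
python3 - <<'E'
from h import *
hand.move_gripper(.068)
x,y=.6282,.0973; yaw=2.5458
line(x,y,.14,.2,yaw=yaw); line(x,y,.084,.08); manip.pause(.2); st()
hand.move_gripper(.04); s=st()
if s["opening"]>.045:
    line(x,y,.20,.15); manip.pause(.1); st()
    X,Y=.4418,.379; yw=bestyaw((X,Y,.2),.018+np.pi/2); print(yw)
    go((X,Y,.2),yw); manip.pause(.3)
    im,c=shot("wrist","held"); print(rectw(c,blob(im,"lens"),.216)); st()
E
```

```text
t=7.5 pos=[0.6286 0.0974 0.0846] open=0.0681 gf=0.0 f=[ 0.3 -0.4 -0.5]
t=7.9 pos=[0.6283 0.0973 0.0841] open=0.0496 gf=30.0 f=[-0.5 -1.   0.7]
t=9.0 pos=[0.6275 0.0969 0.1986] open=0.0494 gf=30.0 f=[-0.5 -0.2 -2.2]
1.5887963267948966
(array([0.41528285, 0.3785512 ], dtype=float32), np.float32(0.015882982), [0.0510411262512207, 0.1150449812412262])
t=10.6 pos=[0.4422 0.3786 0.1999] open=0.0497 gf=30.0 f=[-0.3  0.2 -1.5]
```

Run:
```python
from h import *
X,Y=.4418,.379
line(X,Y,.05,.15); manip.pause(.2); r=line(X,Y,.019,.02,fl=2.5); print(r); s=st()
if r and s["eef_pos"][2]<.031:
    hand.move_gripper(.062); manip.pause(.2); st()
    line(X,Y,.20,.15)
    p=(.53,-.02,.42); manip.move_ptp(p,rot(bestyaw(p,np.pi/2))); manip.pause(.2)
    im,c=shot("wrist","wc"); np.savez("pics/wc.npz",im=im,**c)
    it,ct=shot("top","top1"); k=blob(it,"lens"); print(rectw(ct,k,.04)); st()
```

```text
True
t=13.1 pos=[0.4418 0.3789 0.0238] open=0.0495 gf=30.0 f=[-0.3 -1.2  4.8]
t=13.8 pos=[0.4413 0.3782 0.023 ] open=0.0618 gf=0.0 f=[0.3 0.1 0.1]
(array([0.44062507, 0.3792023 ], dtype=float32), np.float32(0.016717955), [0.05121755972504616, 0.16676431894302368])
t=17.1 pos=[ 0.53   -0.0195  0.4198] open=0.0622 gf=0.0 f=[ 0.4 -0.3  0.4]
```

View pics/wc.png

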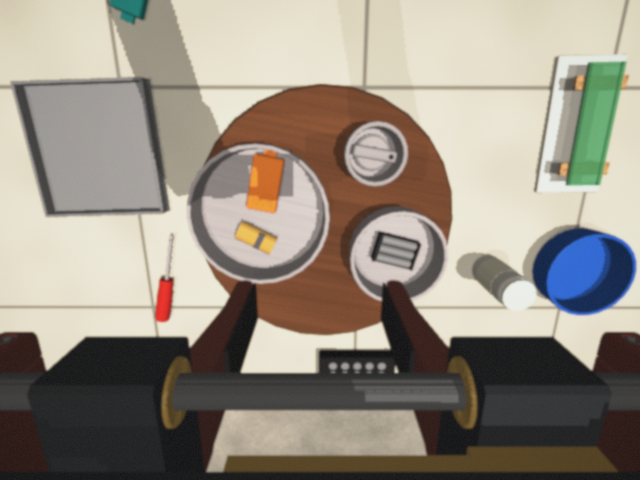

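The lens rests across both rails (600,125). Holder is at (397,250), knob bar at (373,153), cylinder at (256,238), cover at (265,181), tray at (92,147). Next I measure the parts and the tray.

```bash
cat >> h.py <<'E'
def inbowl(im,c,xy,r,z=.055):
    a=np.linspace(0,2*np.pi,60); P=np.array([proj(c,(xy[0]+r*np.cos(t),xy[1]+r*np.sin(t),z)) for t in a])
    m=np.zeros(im.shape[:2],np.uint8); cv2.fillPoly(m,[np.round(P).astype(int)],255); return m
def part(im,c,name,xy,r):
    h=cv2.cvtColor(im,cv2.COLOR_RGB2HSV); m=inbowl(im,c,xy,r)
    if name=="holder": k=cv2.inRange(h,(0,0,0),(179,255,75))
    elif name=="cylinder": k=cv2.inRange(h,(18,100,60),(34,255,255))
    elif name=="cover": k=cv2.inRange(h,(2,150,80),(17,255,255))
    k=cv2.morphologyEx(k&m,cv2.MORPH_CLOSE,np.ones((13,13)))
    cs=cv2.findContours(k,cv2.RETR_EXTERNAL,cv2.CHAIN_APPROX_NONE)[0]; return max(cs,key=cv2.contourArea)
def tray(n="top",near=(478,252)):
    im,c=shot(n) if isinstance(n,str) else n
    h=cv2.cvtColor(im,cv2.COLOR_RGB2HSV); m=cv2.inRange(h,(0,0,30),(179,60,135))
    m=cv2.morphologyEx(m,cv2.MORPH_OPEN,np.ones((5,5)))
    cs=[k for k in cv2.findContours(m,cv2.RETR_EXTERNAL,cv2.CHAIN_APPROX_NONE)[0] if cv2.pointPolygonTest(k,near,False)>=0]
    k=max(cs,key=cv2.contourArea); r=cv2.minAreaRect(k); return c,k,rectw(c,k,.02),r[0]
E
python3 - <<'E'
from h import *
I={n:load(n) for n in("wa","wb","wc")}
for name,xy,r,z,vs in(("holder",(.622,.095),.062,.07,("wc",)),("cylinder",(.563,-.103),.09,.07,I),("cover",(.563,-.103),.092,.066,I)):
    pts=[]
    for v in vs:
        im,c=I[v];k=part(im,c,name,xy,r);pts.append((c,cv2.minAreaRect(k)[0]));print(name,v,rectw(c,k,z))
    if len(pts)>1: print("  tri",tri(pts[0],pts[1]))
for a in(("top",(478,252)),(I["wc"],(92,147))):
    try: c,k,R,p=tray(*a); print("tray",R,p)
    except Exception as e: print("tray",e)
it,ct=shot("top"); kt=part(it,ct,"holder",(.622,.095),.062); im,c=I["wc"]
print("holder top",rectw(ct,kt,.07),tri((ct,cv2.minAreaRect(kt)[0]),(c,cv2.minAreaRect(part(im,c,"holder",(.622,.095),.062))[0])))
cr=np.hstack([cv2.resize(im[110:200,325:425],None,fx=4,fy=4,interpolation=3),cv2.resize(im[205:295,350:450],None,fx=4,fy=4,interpolation=3)])
cv2.imwrite("pics/crop.png",cr[:,:,::-1])
E
```

```text
holder wc (array([0.6201171 , 0.09645636], dtype=float32), np.float32(1.3220726), [0.04326540604233742, 0.06517484039068222])
cylinder wa (array([ 0.5998591 , -0.11175165], dtype=float32), np.float32(1.1090939), [0.028093740344047546, 0.057686883956193924])
cylinder wb (array([ 0.60023946, -0.11260977], dtype=float32), np.float32(1.0827239), [0.027812670916318893, 0.05728944018483162])
cylinder wc (array([ 0.59986776, -0.11266746], dtype=float32), np.float32(1.0957135), [0.027780801057815552, 0.05705917999148369])
  tri (array([ 0.60155816, -0.11343484,  0.06423351]), np.float64(0.00011201598317009356))
cover wa (array([ 0.5174731 , -0.09495343], dtype=float32), np.float32(-0.19707619), [0.04290388897061348, 0.08474089205265045])
cover wb (array([ 0.51667416, -0.09611747], dtype=float32), np.float32(-0.19636267), [0.04155142605304718, 0.08608720451593399])
cover wc (array([ 0.51700985, -0.09559105], dtype=float32), np.float32(-0.19508646), [0.042511601001024246, 0.0853462740778923])
  tri (array([ 0.51699738, -0.09667053,  0.05955273]), np.float64(0.0005355307194394103))
tray (array([ 0.47069296, -0.35971212], dtype=float32), np.float32(0.022574198), [0.1819746345281601, 0.19502770900726318]) (478.0, 254.0)
tray max() iterable argument is empty
holder top (array([0.61752737, 0.09404711], dtype=float32), np.float32(-1.5484262), [0.12120358645915985, 0.12245839089155197]) (array([0.61242111, 0.09247243, 0.08999269]), np.float64(0.0009561808013173632))
```

View pics/crop.png

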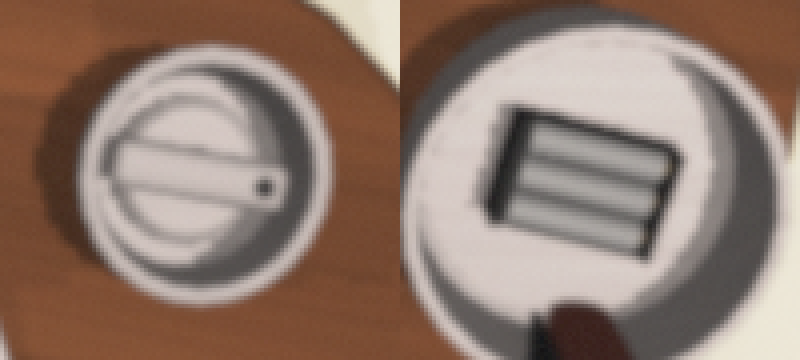

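Knob bar is at crop (198,176), i.e. full-image (374.5,154), running from (353.3,150.5) to (395.5,157.5). Holder is clean at crop (585,182). Start with the cover.

```bash
cat >> h.py <<'E'
def pick(xy,ang,z,op,lift=.2,yaw=None):
    yaw=bestyaw((*xy,lift),ang+np.pi/2) if yaw is None else yaw
    hand.move_gripper(op); go((*xy,lift),yaw); line(*xy,z+.04,.2); 
    hit=line(*xy,z,.08,fl=6); print("hit",hit); hand.move_gripper(.008); s=st()
    line(*xy,lift,.2); s=st(); return yaw,s
def place(slot,op,dz,zmin=.0):
    _,_,(tc,ta,ts),_=tray(); print("tray",tc,ta,ts)
    if abs(ta)>.7: ta-=np.sign(ta)*np.pi/2
    ca,sa=np.cos(ta),np.sin(ta); x,y=tc[0]+ca*slot[0]-sa*slot[1],tc[1]+sa*slot[0]+ca*slot[1]
    yw=bestyaw((x,y,.15),ta+np.pi/2); go((x,y,.15),yw); line(x,y,dz+.035,.2); manip.pause(.1)
    r=line(x,y,dz-.006,.03,fl=3); print("touch",r); s=st(); hand.move_gripper(op); line(x,y,.16,.25)
E
python3 - <<'E'
from h import *
im,c=load("wc"); _,_,_,p=tray(); ct=viewer.calibration("top"); print("tray tri",tri((ct,(478,252.5)),(c,(94,146))))
a,b=[onplane(c,q,.088) for q in((353.3,150.5),(395.5,157.5))]; print("knob",(a+b)/2,np.linalg.norm(b-a),np.arctan2(*(b-a)[[1,0]]))
y,s=pick((.5170,-.0958),-.196,.0545,.062)
if s["opening"]>.03: place((-.045,.045),.058,.0095)
E
```

```text
tray tri (array([ 0.47236986, -0.36137063,  0.01752198]), np.float64(0.0014807535310181813))
knob [0.47814558 0.05616922 0.088     ] 0.05776230829990783 1.4134427048500533
hit False
t=20.1 pos=[ 0.5173 -0.0959  0.0549] open=0.0436 gf=30.0 f=[-1.2 -0.5  2.9]
t=21.0 pos=[ 0.5161 -0.0959  0.1989] open=0.0438 gf=30.0 f=[ 0.  -0.2 -1.4]
tray [ 0.47118455 -0.37375128] 0.028802961 [0.154314324259758, 0.19562606513500214]
touch True
t=23.9 pos=[ 0.4248 -0.33    0.0097] open=0.0440 gf=30.0 f=[-1.6  0.2  3.9]
```

Run:
```python
from h import *
y,s=pick((.6002,-.1125),1.096,.0545,.048)
im,c=shot("top"); print(tray((im,c))[2]); 
cv2.imwrite("pics/t2.png",cv2.resize(im[100:340,250:570],None,fx=2,fy=2)[:,:,::-1])
```

```text
hit False
t=28.4 pos=[ 0.6009 -0.1126  0.0551] open=0.0293 gf=30.0 f=[ 1.4 -0.6  2.8]
t=29.2 pos=[ 0.5991 -0.1128  0.1986] open=0.0291 gf=30.0 f=[ 0.9  0.2 -1.7]Traceback (most recent call last):
  File "<stdin>", line 3, in <module>
  File "h.py", line 89, in tray
    k=max(cs,key=cv2.contourArea); r=cv2.minAreaRect(k); return c,k,rectw(c,k,.02),r[0]
ValueError: max() iterable argument is empty
```

Run:
```python
from h import *
im,c=shot("top"); np.savez("pics/t2.npz",im=im,**c)
h=cv2.cvtColor(im,cv2.COLOR_RGB2HSV); print(h[252,440:525:4].tolist()); print(h[205:305:5,490].tolist())
cv2.imwrite("pics/t2.png",cv2.resize(im[100:340,250:570],None,fx=2,fy=2)[:,:,::-1])
```

```text
[[17, 71, 25], [20, 16, 48], [23, 62, 33], [18, 60, 51], [18, 75, 61], [17, 69, 70], [16, 69, 78], [16, 70, 84], [16, 68, 86], [18, 72, 88], [19, 70, 91], [18, 66, 93], [16, 62, 91], [16, 69, 96], [17, 70, 95], [17, 71, 90], [14, 71, 93], [17, 65, 82], [19, 67, 80], [16, 66, 73], [15, 58, 53], [21, 52, 146]]
[[13, 70, 66], [18, 63, 73], [16, 72, 82], [17, 69, 85], [14, 64, 92], [17, 64, 91], [19, 65, 94], [18, 70, 91], [15, 58, 96], [19, 76, 97], [15, 65, 94], [18, 62, 95], [15, 68, 97], [16, 64, 92], [20, 68, 86], [24, 47, 27], [0, 27, 19], [167, 94, 19], [18, 71, 65], [14, 63, 69]]
```

View pics/t2.png

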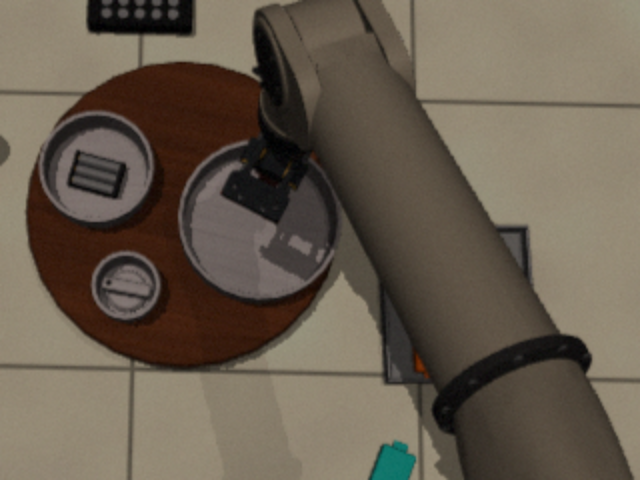

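The arm hides the tray in the top view. Its visible corners, crop (385,382) and (528,228), show it has not moved. I'll use a wrist view above the tray instead.

Run:
```python
from h import *
p=(.47,-.35,.36); manip.move_ptp(p,rot(bestyaw(p,np.pi/2))); manip.pause(.2)
im,c=shot("wrist","tr"); np.savez("pics/tr.npz",im=im,**c); st()
print([np.round(proj(c,(.4707+sx*.1,-.3597+sy*.095,.026))).tolist() for sx in(-1,1) for sy in(-1,1)])
h=cv2.cvtColor(im,cv2.COLOR_RGB2HSV); print(h[120,::32].tolist())
```

```text
t=30.8 pos=[ 0.4705 -0.349   0.3594] open=0.0294 gf=30.0 f=[-0.5 -0.4 -1.7]
[[237.0, 116.0], [382.0, 116.0], [246.0, 260.0], [375.0, 260.0]]
[[15, 128, 204], [22, 29, 230], [23, 27, 233], [24, 26, 231], [23, 27, 232], [21, 39, 182], [20, 37, 159], [20, 40, 161], [23, 26, 232], [23, 29, 225], [23, 31, 224], [19, 35, 214], [24, 32, 224], [23, 31, 224], [21, 23, 235], [23, 25, 234], [23, 23, 234], [21, 26, 232], [23, 26, 232], [20, 42, 195]]
```

View pics/tr.png

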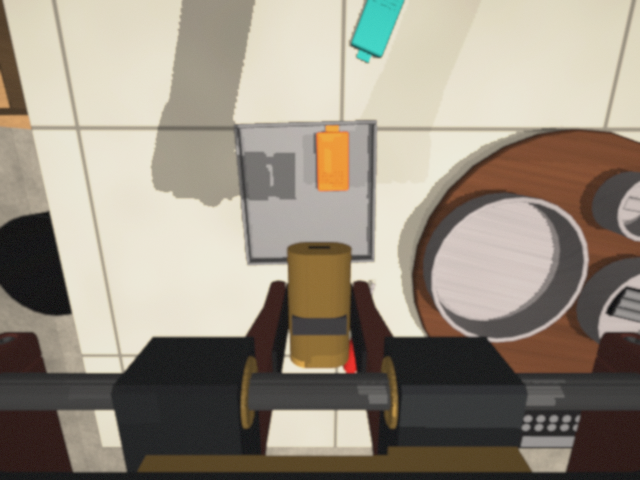

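Tray outer corners in the wrist view: (236,125), (376,121), (374,258), (248,264). The cover lies flat inside at (332,160) and the cylinder is held straight. Placing the cylinder.

```bash
cat >> h.py <<'E'
def tray_from(c,px):  # px order: (-x,-y),(-x,+y),(+x,+y),(+x,-y) outer top corners
    W=np.array([onplane(c,p,.026)[:2] for p in px]); d=(W[3]+W[2]-W[0]-W[1])/2
    return W.mean(0),np.arctan2(d[1],d[0]),np.linalg.norm(d),np.linalg.norm((W[1]+W[2]-W[0]-W[3])/2)
def place(slot,op,dz,tc,ta):
    ca,sa=np.cos(ta),np.sin(ta); x,y=tc[0]+ca*slot[0]-sa*slot[1],tc[1]+sa*slot[0]+ca*slot[1]
    yw=bestyaw((x,y,.15),ta+np.pi/2); go((x,y,.15),yw); line(x,y,dz+.035,.2); manip.pause(.1)
    r=line(x,y,dz-.006,.03,fl=3); print("touch",r); s=st(); hand.move_gripper(op); line(x,y,.16,.25)
E
python3 - <<'E'
from h import *
im,c=load("tr"); h=cv2.cvtColor(im,cv2.COLOR_RGB2HSV)
print("floor",h[220,260:360:20].tolist(),"shadow",h[150:200:15,190].tolist())
T=tray_from(c,[(236,125),(376,121),(374,258),(248,264)]); print(T, onplane(c,(332,160),.016))
place((.048,-.045),.040,.0095,T[0],T[1])
y,s=pick((.6201,.0965),1.322,.0545,.062)
E
```

```text
floor [[15, 12, 176], [11, 12, 176], [10, 13, 179], [15, 14, 178], [13, 10, 179]] shadow [[22, 39, 162], [23, 38, 162], [21, 38, 163], [20, 37, 164]]
(array([ 0.4757908 , -0.36194843]), np.float64(0.029987874012219005), np.float64(0.19284834555453412), np.float64(0.1847558538882862)) [ 0.42757062 -0.32955839  0.016     ]
touch True
t=33.5 pos=[ 0.5249 -0.4055  0.0098] open=0.0292 gf=30.0 f=[0.4 0.2 3.6]
hit False
t=38.8 pos=[0.6206 0.0966 0.055 ] open=0.0439 gf=30.0 f=[0.8 0.3 1.1]
t=39.7 pos=[0.6193 0.0959 0.1986] open=0.0439 gf=30.0 f=[ 1.1  0.1 -1.2]
```

```bash
cat >> h.py <<'E'
def tray_wrist(tag):
    p=(.47,-.35,.36); manip.move_ptp(p,rot(bestyaw(p,np.pi/2))); manip.pause(.2)
    im,c=shot("wrist",tag); h=cv2.cvtColor(im,cv2.COLOR_RGB2HSV)
    m=cv2.inRange(h,(0,0,40),(179,24,205)); m[265:]=0; m[:,400:]=0
    m=cv2.morphologyEx(m,cv2.MORPH_OPEN,np.ones((3,3))); m=cv2.morphologyEx(m,cv2.MORPH_CLOSE,np.ones((9,9)))
    k=max(cv2.findContours(m,cv2.RETR_EXTERNAL,cv2.CHAIN_APPROX_NONE)[0],key=cv2.contourArea)
    ctr,a,s=rectw(c,k,.015)
    if abs(a)>.7: a-=np.sign(a)*np.pi/2
    print("tray auto",ctr,a,s); return ctr,a,s
E
python3 - <<'E'
from h import *
ctr,a,s=tray_wrist("tr2")
T=np.array([.4740,-.3610]); 
if np.linalg.norm(ctr-T)<.015: place((.048,.045),.058,.0095,T,.028)
# knob
E
```

```text
tray auto [ 0.48062953 -0.36387604] 0.027719805 [0.1930970400571823, 0.20574124157428741]
touch True
t=44.5 pos=[ 0.5206 -0.3146  0.0098] open=0.0437 gf=30.0 f=[-0.6 -0.4  4.6]
```

Before the knob, I look at the small bowl close up, as it may have been knocked.

Run:
```python
from h import *
p=(.50,.05,.28); manip.move_ptp(p,rot(bestyaw(p,np.pi/2))); manip.pause(.2)
im,c=shot("wrist"); np.savez("pics/kn.npz",im=im,**c); st()
q=proj(c,(.478,.0565,.09)); print(q,[bowl(im,c,.042,(.478+d,.0565)) for d in(0,.004)])
cv2.imwrite("pics/kn.png",im[:340,:,::-1])
```

```text
t=47.4 pos=[0.5002 0.0492 0.2797] open=0.0575 gf=0.0 f=[1.4 0.2 1. ]
[325.79307275 193.30499326] [(array([0.47777331, 0.05712268]), np.float64(0.041427646824762576), np.float64(0.0003924631328630862), np.int64(180)), (array([0.47764786, 0.05717914]), np.float64(0.04141717471416901), np.float64(0.0004139820861722052), np.int64(180))]
```

View pics/kn.png

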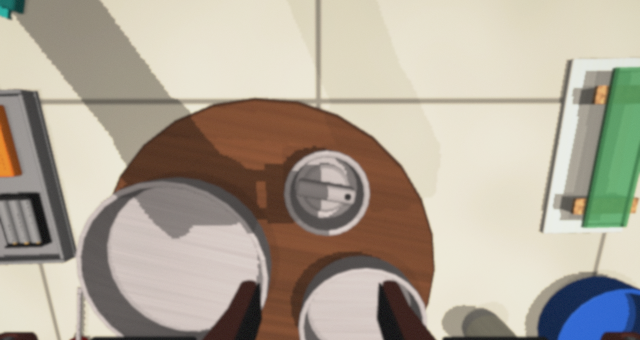

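Small bowl unmoved, rim at (327,193). Knob bar runs (297,187)–(355,196), matching the earlier measurement.

Run:
```python
from h import *
im,c=load("kn"); a,b=[onplane(c,q,.088) for q in((297,187),(355,196.5))]; m=(a+b)/2; print(m,np.linalg.norm(b-a),np.arctan2(*(b-a)[[1,0]]))
y,s=pick((.478,.0563),1.413,.068,.030)
if s["opening"]>.012:
    ctr,a,_=tray_wrist("tr3"); T=np.array([.4740,-.3610])
    if np.linalg.norm(ctr-(.4806,-.3639))>.008: print("moved?"); 
    else: place((-.045,-.045),.026,.0235,T,.028)
```

```text
[0.47680247 0.05685338 0.088     ] 0.058277057666731184 1.4060344972233216
hit False
t=50.7 pos=[0.4782 0.0564 0.0683] open=0.0159 gf=30.0 f=[-0.  -0.4  2.3]
t=51.5 pos=[0.4773 0.0556 0.1989] open=0.0160 gf=30.0 f=[-0.4  0.5 -3.6]
tray auto [ 0.48071378 -0.36366957] 0.03334767 [0.19232439994812012, 0.20560894906520844]
touch True
t=56.0 pos=[ 0.4302 -0.4071  0.0233] open=0.0158 gf=30.0 f=[-1.  -0.   5.3]
```

All parts are in the tray. Next, measure the bowl rims again from two wrist places.

Run:
```python
from h import *
B=dict(large=(.1,(.563,-.1035)),med=(.071,(.622,.095)),small=(.042,(.4777,.0571)))
hand.move_gripper(.024)
V=[]
for n,p in (("b1",(.54,-.05,.42)),("b2",(.54,.06,.42))):
    manip.move_ptp(p,rot(bestyaw(p,np.pi/2))); manip.pause(.25); im,c=shot("wrist",n); V.append((im,c))
    for k,(r,xy) in B.items():
        v=bowl(im,c,r,xy); v=bowl(im,c,r,v[0]); print(k,np.round(v[0],4),round(v[1],4),round(v[2],4),v[3])
        B[k]=(r,v[0])
for k,(r,xy) in B.items(): # rim height: far extreme points across two views by centre disparity
    z=np.linspace(.075,.115,9); d=[np.linalg.norm(bowl(*V[0],r,xy,zz)[0]-bowl(*V[1],r,xy,zz)[0]) for zz in z]; print(k,"rim z~",z[np.argmin(d)],min(d))
print("wa spray",onplane(load("wa")[1],(485,293),.11)); st()
```

```text
large [ 0.5635 -0.1043] 0.0996 0.0006 118
med [0.6215 0.0931] 0.0712 0.0019 105
small [0.4779 0.0558] 0.0422 0.0007 180
large [ 0.5626 -0.1018] 0.1 0.0013 110
med [0.6226 0.0964] 0.0714 0.0014 120
small [0.4778 0.057 ] 0.0417 0.0005 180
large rim z~ 0.08499999999999999 0.0015761067923724518
med rim z~ 0.09 0.0017552116665612858
small rim z~ 0.09 6.50799828940178e-05
wa spray [0.67250617 0.26965119 0.11      ]
t=60.2 pos=[0.5403 0.0587 0.4198] open=0.0240 gf=0.0 f=[ 0.4 -0.1 -0.1]
```

View pics/b1.png

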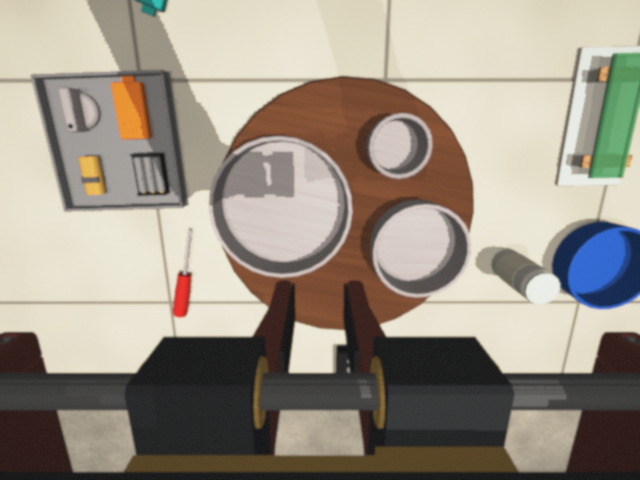

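The parts lie separately in the tray (80,108), (130,108), (92,174), (150,173). All three bowls are empty and unmoved. Medium bowl next, pinching its -y rim.

Run:
```python
from h import *
x,y=.622,.095-.068
yw=bestyaw((x,y,.2),np.pi/2); hand.move_gripper(.024)
go((x,y,.2),yw); line(x,y,.115,.2); manip.pause(.15); hit=line(x,y,.056,.06,fl=5); s=st(); print("hit",hit)
if not hit:
    hand.move_gripper(.0); s=st()
    line(x,y,.17,.1); manip.pause(.2); st()
    im,c=shot("scene"); cv2.imwrite("pics/mb.png",cv2.resize(im[150:360,200:520],None,fx=2,fy=2)[:,:,::-1])
```

```text
t=63.2 pos=[0.6223 0.0271 0.0564] open=0.0241 gf=0.0 f=[-0.3  0.   0.1]
hit False
t=63.6 pos=[0.6232 0.0279 0.0573] open=0.0067 gf=29.9 f=[-0.5  0.2  6.4]
t=65.1 pos=[0.6218 0.027  0.1695] open=0.0061 gf=30.0 f=[-0.6  0.1 -3. ]
```

View pics/mb.png

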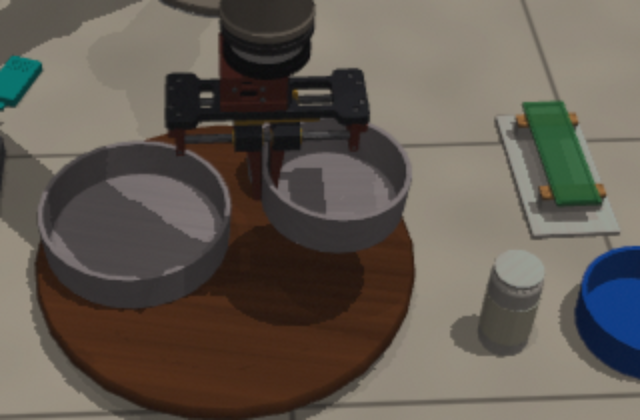

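The bowl hangs level in the grip. Nesting it in the large one.

Run:
```python
from h import *
x,y=.563,-.098-.068
line(x,y,.17,.2); manip.pause(.2); line(x,y,.115,.15); manip.pause(.2)
r=line(x,y,.055,.03,fl=4); s=st(); print("touch",r)
if r and s["eef_pos"][2]<.068:
    hand.move_gripper(.016); manip.pause(.2); st(); line(x,y,.13,.1); line(x,y,.25,.2); hand.move_gripper(.024)
    p=(.50,-.05,.42); manip.move_ptp(p,rot(bestyaw(p,np.pi/2))); manip.pause(.25); im,c=shot("wrist","b3"); np.savez("pics/b3.npz",im=im,**c)
    for n,r,xy,z in(("large",.1,(.563,-.103),.095),("med",.071,(.563,-.098),.1),("small",.042,(.478,.057),.095)): print(n,bowl(im,c,r,xy,z))
    st()
```

```text
t=68.7 pos=[ 0.5629 -0.1663  0.0657] open=0.0058 gf=30.0 f=[ 0.7 -2.8  5.5]
touch True
t=69.3 pos=[ 0.5617 -0.1664  0.0649] open=0.0161 gf=0.0 f=[0.  0.9 0. ]
large (array([ 0.5628856 , -0.10398687]), np.float64(0.09991382629758387), np.float64(0.0006164669817368385), np.int64(110))
med (array([ 0.55478608, -0.10088438]), np.float64(0.07110551361707966), np.float64(0.0011439239078151738), np.int64(8))
small (array([0.47728502, 0.05580072]), np.float64(0.04241718620642934), np.float64(0.0009555267573488414), np.int64(180))
t=72.4 pos=[ 0.5    -0.0508  0.4191] open=0.0240 gf=0.0 f=[-0.1  0.5 -0.4]
```

View pics/b3.png

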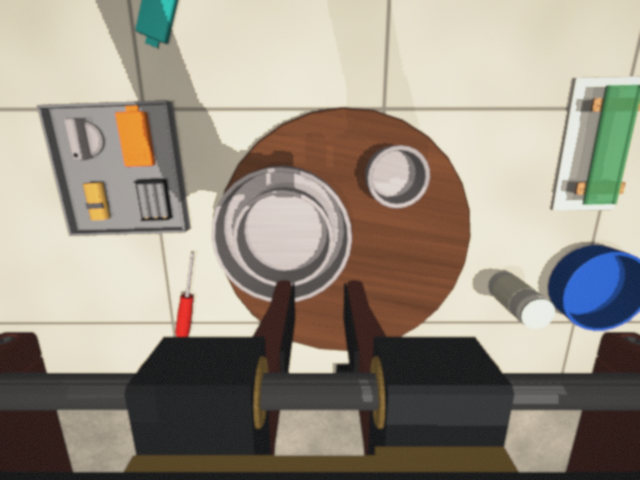

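The medium bowl sits inside the large one, at about (283,226), and the small bowl is at (398,177). Last, nest the small bowl, then check.

Run:
```python
from h import *
im,c=load("b3"); print("med c",onplane(c,(283,226),.1))
x,y=.4777,.0565-.039
yw=bestyaw((x,y,.2),np.pi/2); go((x,y,.2),yw); line(x,y,.115,.2); manip.pause(.15); hit=line(x,y,.056,.06,fl=5); s=st(); print("hit",hit)
if not hit:
    hand.move_gripper(0); s=st(); line(x,y,.18,.12)
    if s["opening"]>.004:
        x,y=.563,-.098+.004-.039
        line(x,y,.18,.2); manip.pause(.2); line(x,y,.125,.15); manip.pause(.2)
        r=line(x,y,.06,.03,fl=4); s=st(); print("touch",r)
        if r and s["eef_pos"][2]<.076:
            hand.move_gripper(.016); manip.pause(.2); st(); line(x,y,.14,.1); line(x,y,.25,.2)
            p=(.46,.12,.42); manip.move_ptp(p,rot(bestyaw(p,np.pi/2))); manip.pause(.3)
            im,c=shot("wrist","fin_w"); i2,c2=shot("scene"); 
            cv2.imwrite("pics/fin.png",np.hstack([cv2.resize(i2[190:330,190:330],(400,400)),cv2.resize(im[130:300,90:260],(400,400))])[:,:,::-1]); st()
```

```text
med c [ 0.54420478 -0.09967465  0.1       ]
t=75.1 pos=[0.478  0.0176 0.0563] open=0.0240 gf=0.0 f=[ 0.3  0.7 -0.2]
hit False
t=75.5 pos=[0.4787 0.0181 0.057 ] open=0.0086 gf=29.0 f=[-1.7 -0.8  9.7]
t=80.3 pos=[ 0.5631 -0.1334  0.0683] open=0.0085 gf=30.2 f=[-0.9 -1.4  6.6]
touch True
t=80.9 pos=[ 0.562  -0.1334  0.0674] open=0.0159 gf=0.0 f=[-0.1 -0.6  0.2]
t=84.1 pos=[0.4601 0.1197 0.4198] open=0.0159 gf=0.0 f=[ 0.  -0.6  0.5]
```

View pics/fin.png

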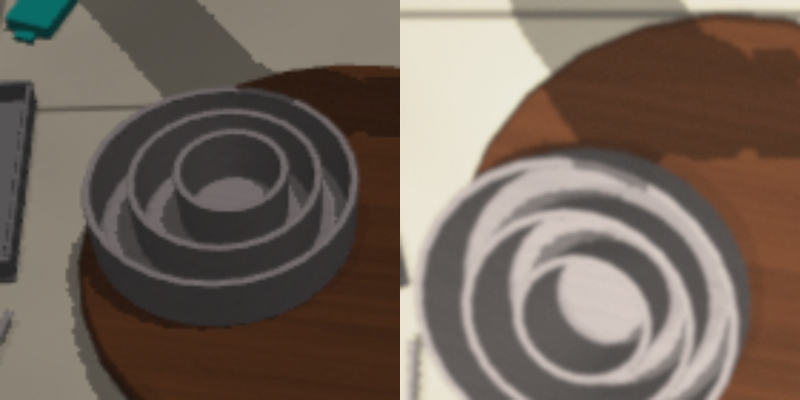

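All three bowls are nested and level, and the small bowl's touch height (0.0683 against 0.067 expected) shows the medium one is fully seated.

Run:
```python
from h import *
im,c=shot("scene"); print(rectw(c,blob(im,"lens"),.04)); manip.pause(.5); print(finish_job())
```

```text
(array([0.44513595, 0.3776228 ], dtype=float32), np.float32(0.017122893), [0.05094589665532112, 0.17357420921325684])
the job is handed in; nothing more can be done
None
```

The job is handed in at about 85 s of the 210 s: the lens is flat on its rest, all four parts are in the tray, and the three bowls are nested on the turntable; no verdict came back.

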